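# Set the length stop of a tile jig and bring the tile up to it

## Task

On the tile jig, push the steel length stop gently along its rail with your fingertips until its spring pin drops into the notch in the rail; then push the clay tile along the bed until its end rests against the stop, with the stop still in its notch. Only push: do not grip the stop or lift the tile, and leave everything else where it stands. Finish with the hand clear.

Things in the scene. Friction and masses are not known exactly. Their poses are not given: they have to be found in the camera images.
- jig: Fixed tile jig: plywood bed 200 (x) x 440 (y) x 18 mm. Origin: centre of underside; x across it, away from the robot, y along the rail, z up. Along y run an aluminium rail (x = -83 to -57 mm, top z = 38) and a wooden fence (x = 27 to 45, top z = 38); between them the channel, 84 mm wide, floor z = 18. Beyond the fence a ledge, z = 18, with small things on it.
- notch (a point): Notch in the rail's top (dark cross slot 16 mm long, 7 deep), at jig x = -70, y = 50, z = 38 mm: the stop's centre when seated. Its +y wall is upright, its -y side a ramp: the seated pin cannot go back to +y, but comes out towards -y if the stop is pushed on with more than about 15 N; it can then be pushed back in from the -y side.
- stop (a joint): How far the length stop has slid, m; grows as it goes towards -y of the jig: its centre (the pin) is at jig y = 0.180 - value. Range 0 to 0.17; starts between 0.005 and 0.075; seated in the notch at 0.130 (0.1285 to 0.1315). Sliding takes 2 to 5 N; the force dips as the pin drops in, then rises.
- stop_back (a point): Middle of the +y face (to push on) of the stop's steel carriage, 52 mm above the table; jig axes. The carriage, 40 (x) x 64 (y) mm, z = 39 to 69 mm above the table, rides on the rail. The stop's centre, where the brass pin stands up, is 42 mm to -y of this face and 22 mm from the opposite face. A steel blade, 12 mm thick in y, at that centre, spans the channel (jig x = -55 to 24 mm, z = 20 to 52).
- stop_face (a point): Middle of the blade's -y face, where the tile is to rest: jig x = -15 mm, 6 mm to -y of the pin, 28 mm above the table; axes of the jig.
- pin (a joint): How far the stop's spring pin has dropped, m: 0 while it rides on the rail (its brass head, 16 mm wide, stands with its top at 86 mm above the table), 0.006 when seated in the notch (top at 80 mm).
- tile: Loose biscuit-fired clay tile, 80 (x) x 100 (y) x 15 (z) mm, about 0.23 kg, lying flat on the bed in the channel between rail and fence (2 mm play each side), on the -y side of the stop. Origin: centre of its underside; axes as the jig's.
- tile_front (a point): Middle of the tile's +y end (towards the stop), at half its thickness.
- tile_rear (a point): Middle of the tile's -y end (the end to push on), at half its thickness, 25.5 mm above the table; its start is 40 to 100 mm short of its final place.
- stamp_a: Wooden stamp, 26 x 26 x 50 mm, standing on the jig's ledge; leave alone. Origin: centre of underside.
- stamp_b: Another such stamp on the ledge; leave alone.
- glaze_jar: White jar, 44 mm wide, 55 mm tall, on the ledge between or beside the stamps; leave alone.
- black_pot: Black bowl, 100 mm wide, 60 mm tall, on the table to the right; leave alone.
- mug: White mug, 80 mm wide, 90 mm tall, on the table to the left; leave alone.
- brush: Brush lying on the table to the right; leave alone.
- rib: Flat wooden rib, 110 x 50 x 8 mm, lying on the table to the left; leave alone.
Not all that is in view belongs to the job. Of the things shaped like the tile, the terracotta one is meant.

How it is judged:
On the way, in this order (a step that is already met when the one before it is completed fails the run):
1. the stop is in the notch with its pin dropped (value of joint stop between 0.126 and 0.134 m and value of joint pin above 0.004 m), for 0.2 s.
2. the tile's end is against the stop, which is still in the notch (all of step 1 and y of tile_front in the frame of stop_face between -0.004 and 0.003 m and z of tile in the frame of jig below 0.022 m and angle between tile's own z axis and vertical below 0.06 rad and x of tile in the frame of jig between -0.022 and -0.008 m), for 0.2 s.
At the end, for the whole second after the job is handed in: The stop sits in the notch (joint 0.126 to 0.134 m, pin dropped more than 4 mm), the tile lies flat in the channel with the middle of its end within 4 mm of the blade, and all is at rest (all of step 2 and linear speed of tile below 0.01 m/s and velocity of joint stop between -0.01 and 0.01 m/s); the robot touches nothing.
It fails at once if the stop is gripped or shoved hard (fingers press it with more than 35 N) (contact force between the fingers and stop above 35 N).
It fails at once if the tile is shoved hard (more than 40 N) (contact force between the fingers and tile above 40 N).
It fails at once if the tile is lifted more than 10 mm off the bed or tipped up (z of tile in the frame of jig above 0.028 m or angle between tile's own z axis and vertical above 0.2 rad).
It fails at once if another thing is moved by more than 25 mm (distance of any of stamp_a, stamp_b, glaze_jar, black_pot, mug, brush, rib from where it was at the start of the episode above 0.025 m).
It also fails if it takes over 58 s, if anything falls off the work surface, if the arm or the gripper's body presses on something with over 40 N, if the wrist force passes 120 N, or if a joint passes its speed limit or range.

## Robot

A 6-joint arm with a two-finger parallel gripper is mounted at the origin on the work surface. World frame = base frame: x ahead of the robot, y to its left, z up, the work surface at z = 0. Lengths are in m, angles in rad, forces in N, time in s.
With the tool pointing down it reaches from about 0.275 to 1 m from the base axis. Payload 8.4 kg.
Tool frame: the origin (TCP) lies between the finger pads; the fingertips stand 19 mm ahead of it and the grasp point (between the pads) is the TCP; z points along the fingers, y is the line along which they close (so a half turn about z gives the same grasp; the last joint's range is limited). The gripper opens to 85 mm and grips with 20 to 120 N. Pads are 22 mm wide; open, the fingers measure 114 mm over their backs; the gripper's body (76 mm by 85 mm) begins 54 mm behind the grasp point. The pads swing forward as they close: fully open they stand 13 mm farther back than shut.
Start: joints at [-1.285, 0.353, 1.633, -0, 1.155, -0.002], TCP at [0.177, -0.599, 0.22] pointing down, gripper open.
Joint ranges: [-2.63, 2.63], [-0.92, 2.1], [0.06, 2.66], [-1.3, 4.44], [0, 2.69], [-3.02, 3.02]. Speed limits (rad/s): [2.22, 2.22, 2.79, 3.14, 3.14, 3.14].

## Interface

Orientations are given as a rotation vector (axis times angle).
In Python, from cell import monitor, cams, bot gives the robot as it stands. The module is installed in compiled form; this text tells all that it offers.
- The arm moves only by the tool drive_tool, never from a script. Its argument "moves" is a list of rows, each a list of 4 numbers: the shift along the tool's x, y, z in mm, then the turn about the tool's z in rad. A call has 1 to 8 rows; each row is the pose to reach, as a shift and turn from the pose commanded when the call began, along the tool's axes at that moment; what a row does not reach only later rows make up. A row lasts 1/10 s, in which the tool goes at most 50 mm and 8.59 degrees, less where a joint would pass 70% of its speed; a pose out of reach is approached as far as the arm can. A call with a gripper value outside its range is refused whole. "fingers" is the closure, from 0 (fully open) to 1 (shut), set as the call begins (left out, the last holds). The fingers move at their own pace and stop on an object; "grip_force" is the grip in N (left out, the last holds). Time passes only in rows, so rows that repeat a pose let the fingers close. It gives the time, the measured TCP pose, the force, the opening and the grip force at its end, in the units of the state.
- monitor.observe(): the state, without advancing time (a new reading comes with each control period).
- cams.read_camera(name): name is "scene" or "top" or "wrist"; returns (picture, depth): 384x512x3 uint8, blue, green, red; 384x512 float32, m along the optical axis (not along the pixel's ray), 0 where there is no reading.
- cams.camera_info(name): a dict with "fx", "fy", "cx", "cy" (pixels), "k1" (the pictures are not rectified: a ray, as slopes to the right and down, at radius r is drawn at 1 + k1 r^2 times it, then the intrinsics apply), "rvec" (rotation vector, rad) and "tvec" (3), from world to camera coordinates, as OpenCV has them. Camera axes: x right, y down, z forward; pixel columns grow to the right and rows downward; lengths in m; the calibration is good to about 2 mm. A picture is of the moment at which its call begins: read the wrist's pose just before it. camera_info takes no time and is no camera call; for the wrist camera it gives the pose at the moment of the call.
- bot.finish_job(): hands the job in; it is judged then, once.
The state is a dict: "time_s": time; "joint_pos": joint angles; "joint_velocities": joint speeds; "effort": joint torques, N m; "tcp_pos": TCP position; "orientation": TCP orientation; "ft_force": force on the tool from outside, world axes, zero at the start; "wrist_torque": the same for the moment, N m; "grip_width": finger opening in m; "grip_force": force on a finger pad.
Only numpy, scipy, OpenCV 4.12 (cv2) and the standard library are available. Lean on these libraries where they do the work, as an engineer would, in place of code of your own. Each camera call takes 0.05 s, during which the arm holds its last target. There are 200 camera calls.

## Working session

There is one attempt and no reset: what is moved stays moved. The work goes in short steps, Python scripts to look and compute and a tool call to move; the robot and the scene stay as the last step left them, time stands still between calls to the robot, and variables do not carry over. Pictures are saved under pics/ and viewed, at most 10 in all, crops included, and the job is handed in when it is done.

Besides the shell and the picture viewer there is one more tool, called after "Call:" as name(argument=value, ...) on one line, values as JSON. drive_tool: Moves the arm, as the interface text tells. Its arguments: {"type":"object","properties":{"moves":{"type":"array","items":{"type":"array","items":{"type":"number"}}},"fingers":{"type":"number"},"grip_force":{"type":"number"}},"required":["moves"]}

```bash
mkdir -p pics
cat > h.py <<'E'
import numpy as np, cv2
from cell import monitor, cams, bot
def cam(n):
    i=cams.camera_info(n); R=cv2.Rodrigues(np.array(i['rvec'],float))[0]; return i,R,np.array(i['tvec'],float).ravel()
def ray(n,uv,c=None):
    i,R,t=c or cam(n); K=np.array([[i['fx'],0,i['cx']],[0,i['fy'],i['cy']],[0,0,1]],float)
    p=cv2.undistortPoints(np.array(uv,float).reshape(-1,1,2),K,np.array([i['k1'],0,0,0.])).reshape(-1,2)
    d=np.c_[p,np.ones(len(p))]@R; return -R.T@t,d
def onz(n,uv,z,c=None):
    o,d=ray(n,uv,c); return o+d*((z-o[2])/d[:,2:3])
E
python3 - <<'E'
from h import *
s=monitor.observe(); print({k:np.round(v,3).tolist() for k,v in s.items()})
ims=[]
for n in('top','scene'):
    im,d=cams.read_camera(n); cv2.imwrite(f'pics/{n}0.png',im); np.save(f'pics/{n}d.npy',d)
    i,R,t=cam(n); print(n,-R.T@t,R[2])
E
```

```text
{'time_s': 0.0, 'joint_pos': [-1.285, 0.354, 1.634, 0.0, 1.155, -0.002], 'joint_velocities': [-0.001, -0.001, 0.001, -0.001, -0.002, 0.0], 'effort': [0.002, -60.525, -34.207, 0.0, 0.009, -0.0], 'tcp_pos': [0.177, -0.599, 0.22], 'orientation': [-3.108, -0.45, 0.0], 'ft_force': [0.165, 0.531, 0.08], 'wrist_torque': [0.016, 0.007, 0.034], 'grip_force': 0.0, 'grip_width': 0.085}
top [ 0.33247458 -0.01304481  1.57723116] [ 0.1374309  -0.00956124 -0.99046521]
scene [1.24623506 0.56908912 0.96889116] [-0.5644163  -0.45560399 -0.68837435]
```

View pics/top0.png

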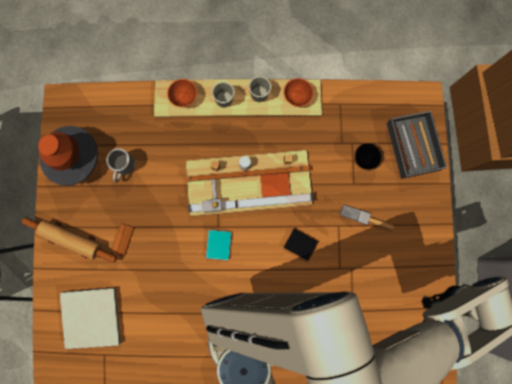

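View pics/scene0.png

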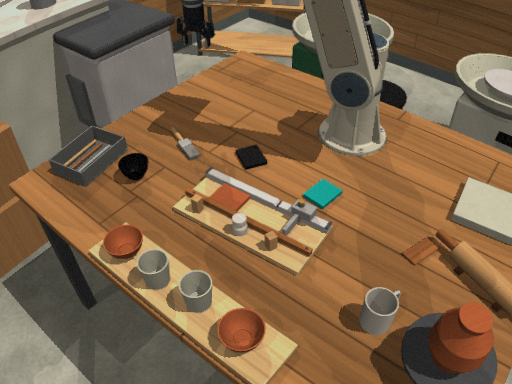

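The top view shows the jig at about (187–312, 152–215): the tile at (276,184), the stop blade at (213,193), and the rail along the lower edge. The scene view agrees. I'll enlarge the jig and measure it.

Run:
```python
from h import *
im=cv2.imread('pics/top0.png')
c=im[140:225,175:325]; cv2.imwrite('pics/crop0.png',cv2.resize(c,None,fx=5,fy=5,interpolation=cv2.INTER_CUBIC))
hsv=cv2.cvtColor(im,cv2.COLOR_BGR2HSV)
def blobs(m,name,z,amin):
    box=np.zeros_like(m);box[140:225,175:325]=m[140:225,175:325]
    for k in cv2.findContours(box,cv2.RETR_EXTERNAL,cv2.CHAIN_APPROX_NONE)[0]:
        if cv2.contourArea(k)<amin: continue
        P=onz('top',k.reshape(-1,2),z)[:,:2].astype(np.float32)
        r=cv2.minAreaRect(P); print(name,np.round(r[0],4),np.round(r[1],4),r[2],np.round(cv2.boxPoints(r),3).tolist())
blobs(cv2.inRange(hsv,(0,150,100),(12,255,255)),'red',.033,60)
blobs(cv2.inRange(hsv,(0,0,100),(180,60,255)),'grey',.04,60)
blobs(cv2.inRange(hsv,(18,60,130),(32,160,255)),'bed',.018,60)
for p in[(276,184),(213,193),(250,203)]: print(p,hsv[p[1],p[0]])
```

```text
red [ 0.5545 -0.0241] [0.0954 0.4352] 4.06665563583374 [[0.4909999966621399, 0.1899999976158142], [0.5220000147819519, -0.24500000476837158], [0.6169999837875366, -0.23800000548362732], [0.5870000123977661, 0.19599999487400055]]
grey [ 0.4945 -0.109 ] [0.0285 0.2621] 4.762146949768066 [[0.4690000116825104, 0.019999999552965164], [0.4909999966621399, -0.2409999966621399], [0.5199999809265137, -0.23800000548362732], [0.49799999594688416, 0.023000000044703484]]
grey [0.4798 0.1093] [0.1257 0.1344] 44.5330810546875 [[0.3880000114440918, 0.11299999803304672], [0.4819999933242798, 0.017000000923871994], [0.5720000267028809, 0.10499999672174454], [0.4779999852180481, 0.20100000500679016]]
grey [ 0.6322 -0.0066] [0.0392 0.0435] 89.55907440185547 [[0.6100000143051147, -0.026000000536441803], [0.6539999842643738, -0.026000000536441803], [0.6539999842643738, 0.013000000268220901], [0.6110000014305115, 0.013000000268220901]]
bed [0.4663 0.0019] [0.0133 0.3762] 4.800329685211182 [[0.4440000057220459, 0.1889999955892563], [0.4749999940395355, -0.1860000044107437], [0.48899999260902405, -0.18500000
[... 581 characters left out ...]
03235, -0.17100000381469727], [0.5199999809265137, -0.24300000071525574], [0.6039999723434448, -0.23899999260902405], [0.6000000238418579, -0.16599999368190765]]
bed [0.6247 0.1027] [0.0569 0.2054] 4.5098395347595215 [[0.5879999995231628, 0.2029999941587448], [0.6039999723434448, -0.0020000000949949026], [0.6610000133514404, 0.003000000026077032], [0.6449999809265137, 0.2070000022649765]]
bed [ 0.6453 -0.1259] [0.0549 0.217 ] 5.297457695007324 [[0.6079999804496765, -0.019999999552965164], [0.628000020980835, -0.23600000143051147], [0.6830000281333923, -0.23100000619888306], [0.6629999876022339, -0.014999999664723873]]
(276, 184) [  9 206 171]
(213, 193) [ 16  47 172]
(250, 203) [ 85   8 203]
```

View pics/crop0.png

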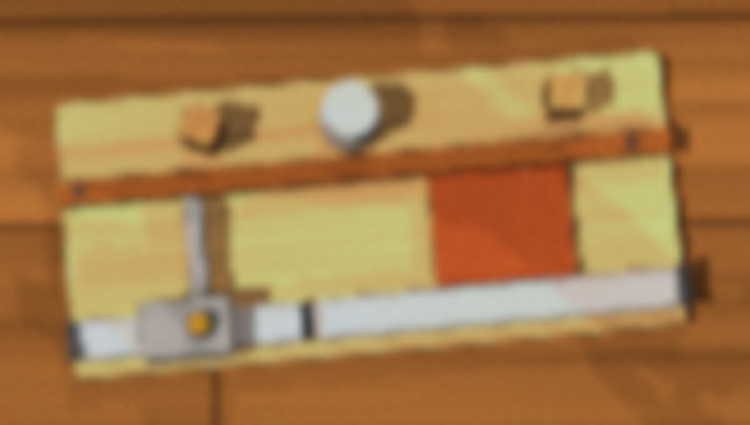

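The crop shows the bed corners at crop (57,103), (660,52), (690,318) and (75,375). The notch is at (307,320), the pin at (200,323), the carriage spans about 137–233, and the tile spans 432–575. Next I'll work out the jig pose.

Run:
```python
from h import *
f=lambda L:(np.array(L,float)+.5)/5-.5+[175,140]
C=onz('top',f([(57,103),(660,52),(690,318),(75,375)]),.018)[:,:2]
# jig coords of corners: TL(+x,+y) TR(+x,-y) BR(-x,-y) BL(-x,+y)
J=np.array([(.1,.22),(.1,-.22),(-.1,-.22),(-.1,.22)])
print([np.linalg.norm(C[i]-C[(i+1)%4]).round(3) for i in range(4)])
A=J-J.mean(0);B=C-C.mean(0)
a=np.arctan2((A[:,0]*B[:,1]-A[:,1]*B[:,0]).sum(),(A*B).sum()); R=np.array([[np.cos(a),-np.sin(a)],[np.sin(a),np.cos(a)]])
o=C.mean(0); print('yaw',a,'o',o, 'res',(C-o)@R-J)
def jj(L,z): return ((onz('top',f(L),z)[:,:2]-o)@R).round(4).tolist()
print('notch',jj([(307,320)],.036)); print('pin',jj([(200,323)],.086))
print('carr TL,TR,BR,BL',jj([(142,302),(228,296),(233,350),(140,357)],.069))
print('tile',jj([(430,180),(570,168),(577,272),(438,285)],.033))
i,Rc,t=cam('wrist');s=monitor.observe();print(-Rc.T@t-s['tcp_pos'],Rc[2])
T=cv2.Rodrigues(np.array(s['orientation']))[0];print(T.round(3)); print('cam in tool',T.T@(-Rc.T@t-s['tcp_pos']))
np.savez('jig.npz',o=o,a=a)
```

```text
[np.float64(0.44), np.float64(0.195), np.float64(0.441), np.float64(0.198)]
yaw 0.08123880837531336 o [ 0.56424773 -0.02157025] res [[-1.10194493e-03 -2.28860003e-04]
 [-2.23099735e-03 -4.72694763e-05]
 [ 2.35651075e-03 -4.75803803e-04]
 [ 9.76431528e-04  7.51933282e-04]]
notch [[-0.0762, 0.0524]]
pin [[-0.0768, 0.1245]]
carr TL,TR,BR,BL [[-0.057, 0.1644], [-0.0581, 0.1048], [-0.0957, 0.1044], [-0.0948, 0.1687]]
tile [[0.0161, -0.0435], [0.0159, -0.144], [-0.059, -0.1413], [-0.0594, -0.0421]]
[0.07925593 0.02375475 0.15413637] [-0.31091332 -0.09180154 -0.94599439]
[[ 0.959  0.284 -0.   ]
 [ 0.284 -0.959  0.001]
 [ 0.    -0.001 -1.   ]]
cam in tool [ 0.08274576 -0.00048106 -0.15413215]
```

```bash
cat >> h.py <<'E'
import os
if os.path.exists('jig.npz'):
    q=np.load('jig.npz'); a=float(q['a']); Rj=np.array([[np.cos(a),-np.sin(a)],[np.sin(a),np.cos(a)]]); o=q['o']+(Rj@[-.0065,.001] if 'fix' not in q else 0)
def togo(x,y,z):
    s=monitor.observe(); T=cv2.Rodrigues(np.array(s['orientation']))[0]
    w=np.r_[o+Rj@[x,y],z]; yaw=np.arctan2(T[1,0],T[0,0])
    p=Rj.T@(np.array(s['tcp_pos'])[:2]-o)
    print('t',s['time_s'],'tcp jig',p.round(4),round(s['tcp_pos'][2],4),'shift mm',(T.T@(w-s['tcp_pos'])*1e3).round(1),'turn',round(yaw-a,4),'F jig',(Rj.T@np.array(s['ft_force'])[:2]).round(2),round(s['ft_force'][2],2))
E
python3 -c "
from h import *
togo(-.07,.225,.2)"
```

```text
t 0.1 tcp jig [-0.4261 -0.545 ] 0.2196 shift mm [ 506.4 -680.6   20.5] turn 0.2065 F jig [ 0.43 -0.2 ] 0.26
```

Call:
drive_tool(moves=[[30, -40, 0, 0.1], [60, -80, 0, 0.2], [90, -120, 0, 0.2065], [120, -160, 0, 0.2065], [150, -200, 0, 0.2065], [180, -240, 0, 0.2065], [210, -280, 0, 0.2065], [240, -320, 0, 0.2065]], fingers=1)

```text
time_s: 0.9
tcp_pos: [0.3167, -0.2224, 0.2202]
orientation: [3.139, 0.127, 0.0]
ft_force: [1.8, -0.6, 0.8]
grip_width: -0.0002
grip_force: 0.0
```

```bash
python3 -c "
from h import *
togo(-.07,.225,.2)"
```

```text
t 0.9 tcp jig [-0.2565 -0.1811] 0.2202 shift mm [ 186.3 -406.2   20.3] turn -0.0006 F jig [ 1.79 -0.75] 0.78
```

Call:
drive_tool(moves=[[20, -45, 0, 0], [40, -90, 0, 0], [60, -135, 0, 0], [80, -180, 0, 0], [100, -225, 0, 0], [120, -270, 0, 0], [140, -315, 0, 0], [160, -350, 0, 0]])

```text
time_s: 1.7
tcp_pos: [0.4478, 0.1402, 0.2202]
orientation: [-3.139, -0.13, 0.0]
ft_force: [1.6, -1.1, 0.9]
grip_width: 0.0001
grip_force: 0.0
```

Call:
drive_tool(moves=[[10, -20, 0, 0], [20, -40, 0, 0], [20, -40, 0, 0], [20, -40, 0, 0]])

```text
time_s: 2.1
tcp_pos: [0.4639, 0.1789, 0.2198]
orientation: [3.138, 0.129, -0.002]
ft_force: [-0.2, 0.3, 0.7]
grip_width: 0.0003
grip_force: 0.0
```

Run:
```python
from h import *
togo(-.07,.225,.2)
im,d=cams.read_camera('wrist'); cv2.imwrite('pics/w1.png',im)
c=cam('wrist'); np.savez('w1.npz',i=np.array([c[0]],dtype=object),R=c[1],t=c[2],d=d)
```

```text
t 2.1 tcp jig [-0.0772  0.2069] 0.2198 shift mm [  7.3 -18.1  19.8] turn 0.0012 F jig [-0.2   0.27] 0.65
```

View pics/w1.png

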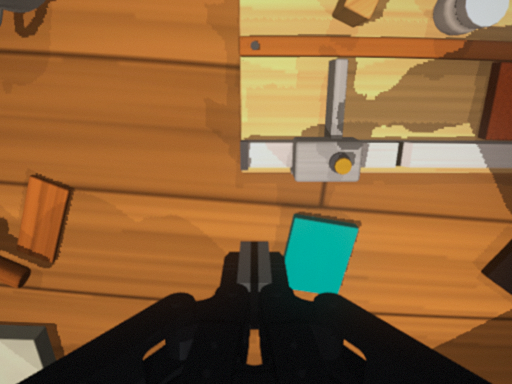

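The wrist view shows the carriage at x 294–361 and the pin at (343,163). The notch is at (400,154), the rail's +y end at (243,156), and the tile's left edge near (486,130).

Run:
```python
from h import *
q=np.load('w1.npz',allow_pickle=True); c=(q['i'][0],q['R'],q['t'])
j=lambda L,z:((onz('wrist',L,z,c)[:,:2]-o)@Rj).round(4).tolist()
print('notch',j([(400,154)],.037),'pin',j([(343,162)],.086))
print('carr back/front',j([(295,160),(360,160)],.069))
print('rail end, rail top edges@275',j([(243,156)],.038), j([(270,142),(270,167),(440,141),(440,166)],.038))
print('bed corner edges',j([(241,60),(241,120)],.018),'fence',j([(300,37),(300,55),(480,40),(480,57)],.038),'tile',j([(487,100),(483,135)],.033))
d=q['d']; print(d[160,310],d[160,270],d[90,290])
```

```text
notch [[-0.0687, 0.0517]] pin [[-0.0657, 0.1258]]
carr back/front [[-0.0681, 0.1672], [-0.0678, 0.1047]]
rail end, rail top edges@275 [[-0.0714, 0.2177]] [[-0.0566, 0.1898], [-0.0832, 0.1893], [-0.0542, 0.011], [-0.0813, 0.0061]]
bed corner edges [[0.0239, 0.2196], [-0.0366, 0.2202]] fence [[0.0437, 0.163], [0.0277, 0.1624], [0.0454, -0.013], [0.0298, -0.016]] tile [[-0.0115, -0.0354], [-0.048, -0.0388]]
0.31133443 0.34238052 0.34014943
```

Call:
drive_tool(moves=[[4, 0, 30, 0], [7, 0, 65, 0], [7, 0, 100, 0], [7, 0, 130, 0], [7, 0, 150, 0], [7, 0, 155, 0], [7, 0, 155, 0], [7, 0, 155, 0]])

```text
time_s: 2.95
tcp_pos: [0.4721, 0.1794, 0.0663]
orientation: [-3.139, -0.127, -0.002]
ft_force: [0.1, 0.7, 0.4]
grip_width: 0.0001
grip_force: 0.0
```

Call:
drive_tool(moves=[[0, 5, 0, 0], [0, 10, 0, 0], [0, 14, 0, 0], [0, 17, 0, 0], [0, 17, 0, 0], [0, 17, 0, 0]])

```text
time_s: 3.55
tcp_pos: [0.4728, 0.1625, 0.0653]
orientation: [-3.139, -0.127, -0.0]
ft_force: [-0.2, -0.1, 0.0]
grip_width: 0.0003
grip_force: 0.0
```

```bash
python3 -c "
from h import *
togo(-.07,.18,.064)"
```

```text
t 3.55 tcp jig [-0.0697  0.1899] 0.0653 shift mm [-0.3  9.9  1.3] turn -0.0002 F jig [-0.19 -0.05] 0.04
```

Call:
drive_tool(moves=[[0, 2, 0, 0], [0, 4, 0, 0], [0, 6, 0, 0], [0, 8, 0, 0], [0, 10, 0, 0], [0, 12, 0, 0], [0, 14, 0, 0], [0, 16, 0, 0]])

```text
time_s: 4.35
tcp_pos: [0.4741, 0.1465, 0.0653]
orientation: [-3.139, -0.128, -0.0]
ft_force: [-0.2, 0.3, -0.5]
grip_width: 0.0004
grip_force: 0.0
```

```bash
python3 -c "
from h import *
togo(-.07,.18,.064)"
```

```text
t 4.35 tcp jig [-0.0697  0.1738] 0.0653 shift mm [-0.3 -6.2  1.3] turn 0.0 F jig [-0.16  0.27] -0.51
```

Call:
drive_tool(moves=[[0, 2, 0, 0], [0, 4, 0, 0], [0, 6, 0, 0], [0, 8, 0, 0], [0, 10, 0, 0]])

```text
time_s: 4.85
tcp_pos: [0.4749, 0.1365, 0.0653]
orientation: [3.139, 0.128, -0.0]
ft_force: [0.9, -0.1, -0.4]
grip_width: -0.0002
grip_force: 0.0
```

```bash
python3 -c "
from h import *
togo(-.07,.18,.064)"
```

```text
t 4.85 tcp jig [-0.0697  0.1638] 0.0653 shift mm [ -0.3 -16.2   1.3] turn 0.0001 F jig [ 0.89 -0.18] -0.38
```

Run:
```python
from h import *
im,d=cams.read_camera('wrist'); 
c=cam('wrist'); np.savez('w2.npz',i=np.array([c[0]],dtype=object),R=c[1],t=c[2],d=d)
sc,_=cams.read_camera('scene')
e=cv2.resize(sc[165:270,165:345],(640,373),interpolation=cv2.INTER_CUBIC)
cv2.imwrite('pics/m2.png',np.vstack([cv2.resize(im[:,:],(640,480))[:220],e]))
```

```text
(no output)
```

View pics/m2.png

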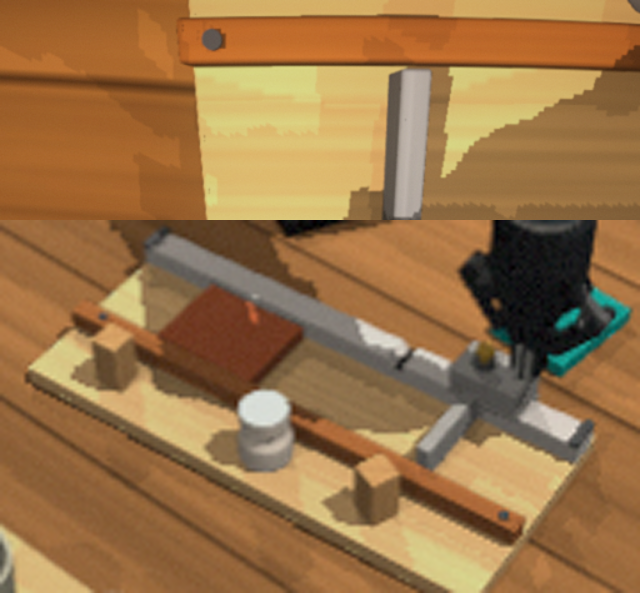

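The scene crop shows the fingers right at the stop's back face. The blade shows at wrist columns about 390–430 (scaled), and I'll check whether it moved.

Run:
```python
from h import *
q=np.load('w2.npz',allow_pickle=True); c=(q['i'][0],q['R'],q['t'])
j=lambda L,z:((onz('wrist',L,z,c)[:,:2]-o)@Rj).round(4).tolist()
print('blade top edges',j(np.array([(404,72),(430,70),(398,210),(424,210)])/1.25,.052))
print('bed end',j([(200/1.25,140/1.25)],.018))
togo(-.07,.18,.064)
```

```text
blade top edges [[0.0231, 0.1307], [0.024, 0.1208], [-0.0315, 0.1298], [-0.0315, 0.1187]]
bed end [[-0.0057, 0.2205]]
t 4.95 tcp jig [-0.0697  0.1638] 0.0653 shift mm [ -0.3 -16.2   1.3] turn -0.0002 F jig [0.67 0.21] 0.01
```

Call:
drive_tool(moves=[[0, 1, 0, 0], [0, 2, 0, 0], [0, 3, 0, 0], [0, 4, 0, 0]])

```text
time_s: 5.35
tcp_pos: [0.4752, 0.1327, 0.0653]
orientation: [3.139, 0.128, -0.0]
ft_force: [0.5, 0.1, 0.1]
grip_width: 0.0003
grip_force: 0.0
```

Run:
```python
from h import *
togo(-.07,.18,.064)
im,d=cams.read_camera('wrist'); c=cam('wrist')
g=cv2.cvtColor(im,cv2.COLOR_BGR2HSV)[100]; 
print(g[290:350:2].tolist())
print(d[380,::16].round(3),d[300,::16].round(3)); cv2.imwrite('pics/w3.png',im)
```

```text
t 5.35 tcp jig [-0.0697  0.1599] 0.0653 shift mm [ -0.3 -20.1   1.3] turn 0.0001 F jig [0.52 0.03] 0.05
[[20, 125, 219], [19, 131, 218], [18, 137, 218], [18, 136, 218], [17, 137, 218], [17, 136, 221], [17, 122, 170], [17, 56, 91], [16, 58, 93], [13, 56, 96], [14, 52, 98], [16, 34, 159], [15, 28, 183], [14, 26, 186], [15, 24, 190], [13, 24, 190], [15, 28, 185], [14, 26, 183], [14, 26, 183], [14, 27, 180], [13, 26, 180], [18, 26, 175], [16, 59, 152], [17, 144, 158], [17, 141, 157], [16, 139, 158], [16, 141, 157], [16, 137, 158], [16, 138, 159], [18, 136, 163]]
[0.292 0.29  0.079 0.08  0.08  0.079 0.083 0.088 0.091 0.098 0.102 0.082
 0.075 0.076 0.075 0.082 0.083 0.082 0.075 0.075 0.075 0.082 0.103 0.095
 0.09  0.087 0.082 0.079 0.08  0.08  0.079 0.291] [0.262 0.261 0.262 0.262 0.262 0.262 0.261 0.262 0.262 0.261 0.111 0.109
 0.111 0.119 0.111 0.11  0.124 0.111 0.111 0.12  0.113 0.108 0.262 0.26
 0.262 0.261 0.261 0.261 0.261 0.263 0.262 0.262]
```

View pics/w3.png

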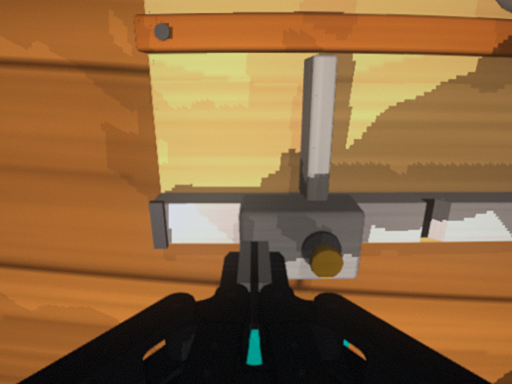

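Run:
```python
from h import *
im,d=cams.read_camera('wrist'); c=cam('wrist'); oo,_=ray('wrist',[(0,0)],c)
for v in range(230,300,6):
    for u in (246,260):
        o_,r=ray('wrist',[(u,v)],c); P=o_+r[0]*d[v,u]; print(u,v,d[v,u].round(4),(Rj.T@(P[:2]-o)).round(4),P[2].round(4))
```

```text
246 230 0.165 [-0.0591  0.164 ] 0.0697
260 230 0.1654 [-0.0593  0.157 ] 0.0693
246 236 0.1674 [-0.0631  0.1641] 0.0684
260 236 0.1667 [-0.0627  0.1569] 0.0691
246 242 0.1538 [-0.0596  0.1638] 0.0816
260 242 0.1525 [-0.0589  0.1572] 0.0829
246 248 0.1478 [-0.0593  0.1636] 0.0879
260 248 0.1484 [-0.0595  0.1573] 0.0874
246 254 0.1422 [-0.059   0.1635] 0.0938
260 254 0.1419 [-0.0588  0.1574] 0.094
246 260 0.1371 [-0.0588  0.1634] 0.0991
260 260 0.1384 [-0.0595  0.1575] 0.0979
246 266 0.1343 [-0.0597  0.1633] 0.1023
260 266 0.1329 [-0.0589  0.1576] 0.1036
246 272 0.1283 [-0.0587  0.1632] 0.1084
260 272 0.1296 [-0.0594  0.1576] 0.1072
246 278 0.1263 [-0.0598  0.1631] 0.1108
260 278 0.1253 [-0.0592  0.1577] 0.1117
246 284 0.1234 [-0.0603  0.1631] 0.1141
260 284 0.1234 [-0.0603  0.1578] 0.1141
246 290 0.1155 [-0.0577  0.1629] 0.1214
260 290 0.1162 [-0.0581  0.1579] 0.1209
246 296 0.0 [0.0129 0.1603] 0.2194
260 296 0.1136 [-0.0584  0.158 ] 0.1238
```

Run:
```python
from h import *
q=np.load('w1.npz',allow_pickle=True); c=(q['i'][0],q['R'],q['t']); d=q['d']
for v in range(232,252,2):
    u=246; o_,r=ray('wrist',[(u,v)],c); P=o_+r[0]*d[v,u]; print(v,d[v,u].round(4),(Rj.T@(P[:2]-o)).round(4),P[2].round(4), 'z rel tcp',(P[2]-.2198).round(4))
s=monitor.observe(); print(s['grip_width'],s['joint_pos'])
```

```text
232 0.4134 [-0.1778  0.216 ] -0.0002 z rel tcp -0.22
234 0.4136 [-0.1803  0.216 ] 0.0004 z rel tcp -0.2194
236 0.4137 [-0.1827  0.216 ] 0.0011 z rel tcp -0.2187
238 0.4144 [-0.1855  0.216 ] 0.0013 z rel tcp -0.2185
240 0.4144 [-0.1878  0.216 ] 0.0022 z rel tcp -0.2176
242 0.1527 [-0.0667  0.2103] 0.2373 z rel tcp 0.0175
244 0.1515 [-0.067   0.2102] 0.2387 z rel tcp 0.0189
246 0.1492 [-0.0667  0.2102] 0.241 z rel tcp 0.0212
248 0.1488 [-0.0674  0.2102] 0.2416 z rel tcp 0.0218
250 0.1462 [-0.067   0.2101] 0.2443 z rel tcp 0.0245
-0.00019930978943826603 [ 2.69085310e-01  3.67735790e-01  2.03615604e+00 -2.05858692e-05
  7.37768429e-01  1.75867899e+00]
```

Call:
drive_tool(moves=[[0, -6, 0, 0], [0, -14, 0, 0], [0, -22, 0, 0], [0, -28, 0, 0], [0, -28, 0, 0], [0, -28, 0, 0]])

```text
time_s: 6.05
tcp_pos: [0.4728, 0.1609, 0.0652]
orientation: [3.139, 0.129, -0.0]
ft_force: [0.1, 0.6, 0.2]
grip_width: -0.0002
grip_force: 0.0
```

Call:
drive_tool(moves=[[0, 0, 4, 0], [0, 0, 8, 0], [0, 0, 12, 0], [0, 0, 15, 0], [0, 0, 15, 0]])

```text
time_s: 6.55
tcp_pos: [0.4726, 0.1604, 0.0497]
orientation: [3.139, 0.127, -0.001]
ft_force: [0.6, 0.6, -0.3]
grip_width: -0.0
grip_force: 0.0
```

Run:
```python
from h import *
togo(-.07,.19,.032)
im,d=cams.read_camera('wrist'); c=cam('wrist'); z0=monitor.observe()['tcp_pos'][2]
for v in range(234,250,2):
    u=246; o_,r=ray('wrist',[(u,v)],c); P=o_+r[0]*d[v,u]; print(v,d[v,u].round(4),(Rj.T@(P[:2]-o)).round(4),P[2].round(4), (P[2]-z0).round(4))
sc,_=cams.read_camera('scene')
cv2.imwrite('pics/s4.png',cv2.resize(sc[165:255,240:360],(800,600),interpolation=cv2.INTER_CUBIC))
```

```text
t 6.55 tcp jig [-0.0701  0.1878] 0.0497 shift mm [ 0.1 -2.2 17.7] turn -0.0002 F jig [0.64 0.56] -0.33
234 0.1829 [-0.0692  0.1924] 0.0389 -0.0111
236 0.1834 [-0.0705  0.1924] 0.0387 -0.0112
238 0.1821 [-0.071   0.1924] 0.0403 -0.0097
240 0.1832 [-0.0726  0.1924] 0.0396 -0.0103
242 0.1519 [-0.0588  0.1917] 0.068 0.0181
244 0.1505 [-0.0591  0.1916] 0.0695 0.0196
246 0.1499 [-0.0596  0.1916] 0.0704 0.0204
248 0.148 [-0.0596  0.1916] 0.0724 0.0225
```

View pics/s4.png

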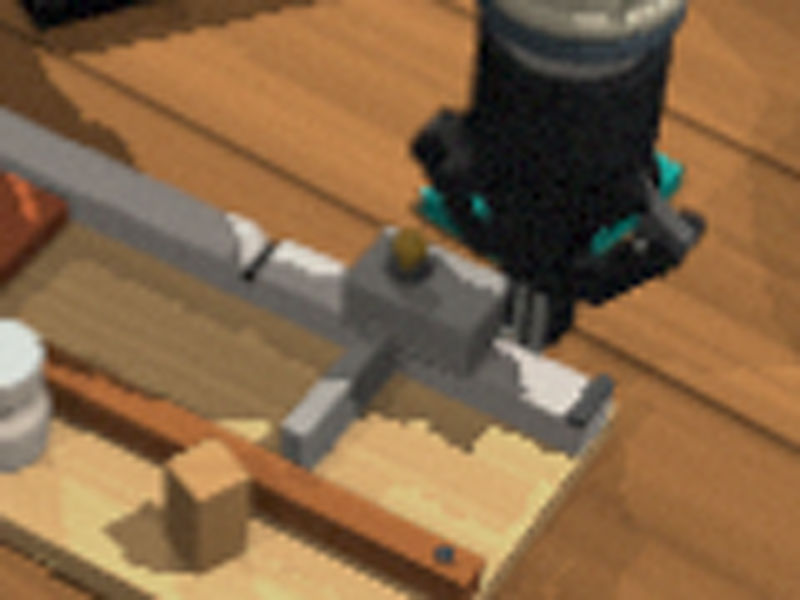

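The scene crop shows the fingertips behind the carriage and still well above the rail. Together with the depth readings, this puts the real tips about 17 mm above the reported TCP, so I'll go 20 mm lower.

Call:
drive_tool(moves=[[0, 0, 4, 0], [0, 0, 8, 0], [0, 0, 12, 0], [0, 0, 16, 0], [0, 0, 19, 0], [0, 0, 19, 0]])

```text
time_s: 7.25
tcp_pos: [0.4726, 0.1605, 0.0308]
orientation: [3.139, 0.128, -0.001]
ft_force: [-0.1, -0.6, 0.3]
grip_width: 0.0001
grip_force: 0.0
```

Call:
drive_tool(moves=[[0, 2, 0, 0], [0, 4, 0, 0], [0, 6, 0, 0], [0, 8, 0, 0], [0, 9, 0, 0], [0, 10, 0, 0]])

```text
time_s: 7.85
tcp_pos: [0.4739, 0.1508, 0.0314]
orientation: [-3.139, -0.127, -0.0]
ft_force: [-0.3, 5.1, 1.0]
grip_width: 0.0003
grip_force: 2.1
```

Call:
drive_tool(moves=[[0, 1, 0, 0], [0, 2, 0, 0], [0, 3, 0, 0], [0, 4, 0, 0], [0, 5, 0, 0], [0, 6, 0, 0]])

```text
time_s: 8.45
tcp_pos: [0.4744, 0.1446, 0.0313]
orientation: [-3.139, -0.128, -0.0]
ft_force: [1.0, 3.7, 1.5]
grip_width: -0.0001
grip_force: 1.5
```

```bash
python3 -c "
from h import *
togo(-.07,.19,.032)"
```

```text
t 8.45 tcp jig [-0.0696  0.1719] 0.0313 shift mm [ -0.4 -18.1  -0.7] turn 0.0001 F jig [1.31 3.57] 1.51
```

Call:
drive_tool(moves=[[0, 3, 0, 0], [0, 6, 0, 0], [0, 9, 0, 0], [0, 12, 0, 0], [0, 15, 0, 0], [0, 18, 0, 0], [0, 21, 0, 0], [0, 24, 0, 0]])

```text
time_s: 9.25
tcp_pos: [0.4764, 0.1208, 0.0314]
orientation: [-3.139, -0.128, -0.001]
ft_force: [-0.9, 4.2, 2.1]
grip_width: 0.0001
grip_force: 2.5
```

Call:
drive_tool(moves=[[0, 3, 0, 0], [0, 6, 0, 0], [0, 9, 0, 0], [0, 12, 0, 0], [0, 15, 0, 0], [0, 18, 0, 0], [0, 21, 0, 0], [0, 24, 0, 0]])

```text
time_s: 10.05
tcp_pos: [0.4784, 0.0968, 0.0314]
orientation: [-3.139, -0.127, -0.001]
ft_force: [-0.2, 4.9, 2.5]
grip_width: -0.0003
grip_force: 2.4
```

Call:
drive_tool(moves=[[0, 2, 0, 0], [0, 4, 0, 0], [0, 6, 0, 0], [0, 8, 0, 0], [0, 9, 0, 0], [0, 10, 0, 0]])

```text
time_s: 10.65
tcp_pos: [0.479, 0.0867, 0.0312]
orientation: [3.139, 0.128, -0.0]
ft_force: [0.8, 3.1, -0.2]
grip_width: 0.0001
grip_force: 1.1
```

Run:
```python
from h import *
togo(-.07,.105,.031)
im,d=cams.read_camera('wrist'); c=cam('wrist'); cv2.imwrite('pics/w5.png',im)
hsv=cv2.cvtColor(im,cv2.COLOR_BGR2HSV)
def rows(v,z):
    o_,r=ray('wrist',[(u,v) for u in range(512)],c); P=o_+r*d[v][:,None]
    m=(abs(P[:,2]-z)<.004)&(d[v]>0); u=np.where(m)[0]
    return (v,u.min(),u.max(),[(Rj.T@(P[k,:2]-o)).round(4).tolist() for k in(u.min(),u.max())]) if len(u) else v
for v in(90,110,130,150): print('blade',rows(v,.052))
for v in(215,225,232): print('carr',rows(v,.069))
m=cv2.inRange(hsv,(15,130,60),(30,255,255)); m[:200]=0; n,l,s,ce=cv2.connectedComponentsWithStats(m); k=np.argsort(-s[1:,4])[:3]+1; print(s[k])
```

```text
t 10.65 tcp jig [-0.0697  0.1138] 0.0312 shift mm [-0.3  8.8  0.2] turn 0.0001 F jig [1.05 3.03] -0.25
blade (90, np.int64(378), np.int64(408), [[0.0091, 0.0641], [0.0093, 0.0531]])
blade (110, np.int64(375), np.int64(406), [[0.0011, 0.0643], [0.0016, 0.053]])
blade (130, np.int64(372), np.int64(403), [[-0.0071, 0.0645], [-0.0066, 0.0525]])
blade (150, np.int64(370), np.int64(401), [[-0.0154, 0.0647], [-0.0147, 0.0527]])
carr 215
carr 225
carr 232
[[  68  200  280   12 2208]
 [ 394  200  118   11 1294]
 [ 383  288   39   41 1130]]
```

Call:
drive_tool(moves=[[0, 1, 0, 0], [0, 2, 0, 0], [0, 3, 0, 0], [0, 4, 0, 0], [0, 5, 0, 0], [0, 5.5, 0, 0]])

```text
time_s: 11.3
tcp_pos: [0.4792, 0.0814, 0.0312]
orientation: [-3.139, -0.127, 0.001]
ft_force: [-0.2, 2.0, 0.7]
grip_width: 0.0001
grip_force: 0.9
```

Call:
drive_tool(moves=[[0, 0.5, 0, 0], [0, 1, 0, 0]])

```text
time_s: 11.5
tcp_pos: [0.4793, 0.0805, 0.0312]
orientation: [-3.139, -0.128, 0.0]
ft_force: [-0.7, 1.7, -1.1]
grip_width: -0.0
grip_force: 0.9
```

Call:
drive_tool(moves=[[0, 0.5, 0, 0], [0, 1, 0, 0]])

```text
time_s: 11.7
tcp_pos: [0.4794, 0.0794, 0.0312]
orientation: [-3.139, -0.128, 0.0]
ft_force: [-1.8, 1.4, -1.4]
grip_width: 0.0001
grip_force: 0.9
```

```bash
cat > pin.py <<'E'
from h import *
togo(-.07,.105,.031)
im,d=cams.read_camera('wrist'); c=cam('wrist'); cv2.imwrite('pics/pin.png',im)
hsv=cv2.cvtColor(im,cv2.COLOR_BGR2HSV)
def pts(uv): 
    o_,r=ray('wrist',uv,c); P=o_+r*np.array([d[v,u] for u,v in uv])[:,None]; return np.c_[(P[:,:2]-o)@Rj,P[:,2]]
P=pts([(u,130) for u in range(512)]); m=abs(P[:,2]-.052)<.004; print('blade y',P[m,1].min().round(4),P[m,1].max().round(4))
m=cv2.inRange(hsv,(15,130,60),(30,255,255)); m[:260]=0; m[:,:370]=0;m[:,440:]=0
v,u=np.where(m); P=pts(list(zip(u,v))); P=P[P[:,2]>.07]; h=np.histogram(P[:,2],bins=np.arange(.07,.092,.001)); print(h[0].tolist(), np.median(P[:,:2],0).round(4))
E
python3 pin.py
```

```text
t 11.7 tcp jig [-0.0698  0.1065] 0.0312 shift mm [-0.2  1.5  0.2] turn 0.0001 F jig [-1.73  1.5 ] -1.45
blade y 0.0455 0.0573
[0, 0, 1, 0, 0, 0, 2, 20, 29, 167, 614, 213, 2, 0, 0, 0, 0, 0, 0, 0, 0] [-0.0677  0.0513]
```

Depth puts the pin head at 80 mm and the blade centre at 51 mm, so the stop is seated. I'll back off and go round to the tile's rear.

Call:
drive_tool(moves=[[0, -6, 0, 0], [0, -14, 0, 0], [0, -20, -20, 0], [0, -20, -60, 0], [0, -20, -100, 0], [0, -20, -120, 0], [0, -20, -120, 0]])

```text
time_s: 12.45
tcp_pos: [0.4801, 0.1003, 0.1544]
orientation: [-3.138, -0.128, -0.01]
ft_force: [0.7, -0.1, 0.4]
grip_width: 0.0002
grip_force: 0.0
```

Call:
drive_tool(moves=[[8, 45, 0, 0], [16, 90, 0, 0], [24, 135, 0, 0], [32, 180, 0, 0], [40, 225, 0, 0], [48, 270, 0, 0], [55, 306, 0, 0], [55, 306, 0, 0]])

```text
time_s: 13.25
tcp_pos: [0.5585, -0.2048, 0.15]
orientation: [3.138, 0.123, 0.0]
ft_force: [1.2, 0.6, 0.5]
grip_width: -0.0
grip_force: 0.0
```

```bash
cat > tile.py <<'E'
from h import *
togo(-.015,-.18,.007)
im,d=cams.read_camera('wrist'); c=cam('wrist'); cv2.imwrite('pics/tile.png',im)
hsv=cv2.cvtColor(im,cv2.COLOR_BGR2HSV); m=cv2.inRange(hsv,(0,150,30),(12,255,255)); v,u=np.where(m&(d>0).astype(np.uint8)*255>0)
o_,r=ray('wrist',np.c_[u,v],c); P=o_+r*d[v,u][:,None]; J=np.c_[(P[:,:2]-o)@Rj,P[:,2]]
k=(abs(J[:,2]-.033)<.003)&(abs(J[:,0]+.015)<.035); J=J[k]; print(len(J),'x',J[:,0].min(),J[:,0].max(),'y',np.percentile(J[:,1],[.3,50,99.7]),'z',np.median(J[:,2]))
E
python3 tile.py
```

```text
t 13.25 tcp jig [-0.0141 -0.1831] 0.15 shift mm [ -0.9  -3.3 143. ] turn -0.0029 F jig [1.26 0.48] 0.51
8730 x -0.04998878028383692 0.01999756433986329 y [-0.13869288 -0.09037444 -0.04002935] z 0.03352726266392775
```

Call:
drive_tool(moves=[[0, 0, 30, 0], [0, 0, 60, 0], [0, 0, 90, 0], [0, 0, 110, 0], [0, 0, 125, 0], [0, 0, 132, 0], [0, 0, 132, 0]])

```text
time_s: 14.0
tcp_pos: [0.5571, -0.2003, 0.0185]
orientation: [-3.138, -0.129, 0.002]
ft_force: [0.4, -0.3, -0.1]
grip_width: -0.0001
grip_force: 0.0
```

Run:
```python
from h import *
togo(-.015,-.145,.007)
im,d=cams.read_camera('wrist'); c=cam('wrist'); z0=monitor.observe()['tcp_pos'][2]
for v in range(236,246,1):
    u=250; o_,r=ray('wrist',[(u,v)],c); P=o_+r[0]*d[v,u]; print(v,(Rj.T@(P[:2]-o)).round(4),P[2].round(4), (P[2]-z0).round(4))
```

```text
t 14.0 tcp jig [-0.0151 -0.1786] 0.0185 shift mm [  0.2 -33.6  11.5] turn 0.0007 F jig [ 0.33 -0.34] -0.12
236 [-0.0093 -0.1769] 0.0198 0.0004
237 [-0.0097 -0.1769] 0.0201 0.0007
238 [-0.011  -0.1769] 0.0187 -0.0007
239 [-0.011  -0.1769] 0.0198 0.0005
240 [-0.0119 -0.1769] 0.0192 -0.0002
241 [-0.0123 -0.1769] 0.0197 0.0003
242 [ 0.0681 -0.1787] 0.1735 0.1541
243 [-0.0037 -0.1771] 0.038 0.0186
244 [-0.0047 -0.1771] 0.037 0.0177
245 [-0.0044 -0.1771] 0.0387 0.0193
```

Call:
drive_tool(moves=[[0, 0, 4, 0], [0, 0, 8, 0], [0, 0, 11, 0], [0, 0, 12, 0], [0, 0, 12, 0]])

```text
time_s: 14.55
tcp_pos: [0.5576, -0.2012, 0.0073]
orientation: [-3.139, -0.128, -0.0]
ft_force: [-0.3, 0.2, -0.4]
grip_width: -0.0001
grip_force: 0.0
```

Call:
drive_tool(moves=[[0, -6, 0, 0], [0, -12, 0, 0], [0, -17, 0, 0], [0, -20, 0, 0], [0, -23, 0, 0], [0, -26, 0, 0], [0, -29, 0, 0], [0, -32, 0, 0]])

```text
time_s: 15.35
tcp_pos: [0.5551, -0.1693, 0.0073]
orientation: [3.139, 0.127, 0.0]
ft_force: [0.2, -0.8, -0.1]
grip_width: 0.0002
grip_force: 0.8
```

```bash
python3 tile.py
```

```text
t 15.35 tcp jig [-0.0146 -0.1475] 0.0073 shift mm [-0.4 32.5  0.3] turn -0.0001 F jig [ 0.12 -0.77] -0.12
24286 x -0.04998087182265023 0.01999858874134848 y [-0.13309012 -0.07960043 -0.03436443] z 0.03355622875246374
```

Call:
drive_tool(moves=[[0, -4, 0, 0], [0, -8, 0, 0], [0, -12, 0, 0], [0, -16, 0, 0], [0, -20, 0, 0], [0, -24, 0, 0], [0, -28, 0, 0], [0, -32, 0, 0]])

```text
time_s: 16.2
tcp_pos: [0.5524, -0.1371, 0.0073]
orientation: [3.139, 0.128, 0.0]
ft_force: [0.5, -1.8, 0.4]
grip_width: -0.0001
grip_force: 0.9
```

Call:
drive_tool(moves=[[0, -4, 0, 0], [0, -8, 0, 0], [0, -12, 0, 0], [0, -16, 0, 0], [0, -20, 0, 0], [0, -24, 0, 0], [0, -28, 0, 0], [0, -32, 0, 0]])

```text
time_s: 17.0
tcp_pos: [0.5498, -0.1052, 0.0073]
orientation: [3.139, 0.128, 0.0]
ft_force: [-0.1, -3.1, 0.9]
grip_width: 0.0003
grip_force: 1.0
```

Call:
drive_tool(moves=[[0, -2, 0, 0], [0, -4, 0, 0], [0, -6, 0, 0], [0, -8, 0, 0], [0, -9, 0, 0], [0, -10, 0, 0]])

```text
time_s: 17.6
tcp_pos: [0.549, -0.0955, 0.0073]
orientation: [3.139, 0.128, 0.0]
ft_force: [0.1, -2.4, 1.5]
grip_width: -0.0001
grip_force: 1.1
```

```bash
python3 tile.py
python3 - <<'E'
from h import *
im,d=cams.read_camera('wrist'); c=cam('wrist'); v=60
for v in (40,100,140):
    o_,r=ray('wrist',[(u,v) for u in range(512)],c); P=o_+r*d[v][:,None]; J=np.c_[(P[:,:2]-o)@Rj,P[:,2]]
    m=abs(J[:,2]-.052)<.004; print(J[m][:,1].min() if m.any() else None,J[m][:,1].max() if m.any() else None)
E
```

```text
t 17.6 tcp jig [-0.0147 -0.0734] 0.0073 shift mm [ -0.3 106.6   0.3] turn 0.0001 F jig [-0.09 -2.42] 1.55
24333 x -0.04995417405706969 0.019999640073397825 y [-0.05940964 -0.00588388  0.03942536] z 0.03356224260210866
-0.13155829569349392 -0.005414061860879069
-0.132058210755105 -0.00475281308676349
None None
```

Front is at 0.0394; about 5–6 mm to go. I'll press on in small steps until the force rises.

Call:
drive_tool(moves=[[0, -1, 0, 0], [0, -2, 0, 0], [0, -3, 0, 0], [0, -4, 0, 0]])

```text
time_s: 18.1
tcp_pos: [0.5486, -0.0915, 0.0073]
orientation: [-3.139, -0.128, 0.0]
ft_force: [0.2, -2.2, -0.2]
grip_width: 0.0001
grip_force: 1.0
```

Call:
drive_tool(moves=[[0, -0.5, 0, 0], [0, -1, 0, 0]])

```text
time_s: 18.3
tcp_pos: [0.5488, -0.0907, 0.0073]
orientation: [3.139, 0.128, 0.001]
ft_force: [0.6, -3.7, 0.1]
grip_width: -0.0004
grip_force: 1.7
```

Call:
drive_tool(moves=[[0, -0.4, 0, 0], [0, -0.8, 0, 0]])

```text
time_s: 18.5
tcp_pos: [0.5487, -0.0898, 0.0073]
orientation: [3.139, 0.128, 0.001]
ft_force: [0.6, -3.7, -0.9]
grip_width: -0.0
grip_force: 1.7
```

Call:
drive_tool(moves=[[0, -0.3, 0, 0], [0, -0.6, 0, 0], [0, -0.6, 0, 0]])

```text
time_s: 18.8
tcp_pos: [0.5485, -0.0892, 0.0073]
orientation: [3.139, 0.128, 0.0]
ft_force: [1.0, -3.0, -0.7]
grip_width: -0.0
grip_force: 1.6
```

```bash
python3 tile.py
```

```text
t 18.8 tcp jig [-0.0146 -0.0671] 0.0073 shift mm [ -0.4 112.9   0.3] turn 0.0001 F jig [ 0.79 -3.08] -0.66
24332 x -0.04999744161847607 0.019999735172573682 y [-0.05317583  0.00046354  0.04580037] z 0.03357094721052106
```

Call:
drive_tool(moves=[[0, 6, 0, 0], [0, 16, 0, 0], [0, 25, -10, 0], [0, 25, -50, 0], [0, 25, -95, 0], [0, 10, -140, 0], [0, -20, -160, 0], [0, -50, -160, 0]])

```text
time_s: 19.65
tcp_pos: [0.5467, -0.0398, 0.1719]
orientation: [3.138, 0.125, 0.011]
ft_force: [-0.4, 0.8, -0.2]
grip_width: -0.0001
grip_force: 0.0
```

Call:
drive_tool(moves=[[-20, -30, 0, 0], [-40, -50, 0, 0], [-40, -50, 0, 0], [-40, -50, 0, 0]])

```text
time_s: 20.05
tcp_pos: [0.5008, 0.007, 0.1681]
orientation: [3.139, 0.129, 0.002]
ft_force: [0.1, -0.6, -0.7]
grip_width: -0.0001
grip_force: 0.0
```

Run:
```python
from h import *
togo(-.07,.05,.18)
im,d=cams.read_camera('wrist'); c=cam('wrist'); cv2.imwrite('pics/w9.png',im)
v,u=np.where(d>0); o_,r=ray('wrist',np.c_[u,v],c); P=o_+r*d[v,u][:,None]; J=np.c_[(P[:,:2]-o)@Rj,P[:,2]]
hsv=cv2.cvtColor(im,cv2.COLOR_BGR2HSV)[v,u]
def rep(n,k,f=(.5,99.5)): print(n,k.sum(),'y',np.percentile(J[k,1],f).round(4) if k.any() else '', 'z',np.median(J[k,2]).round(4) if k.any() else '')
ch=abs(J[:,0]+.015)<.03
rep('tile',ch&(abs(J[:,2]-.033)<.003)&(hsv[:,1]>150)&(J[:,1]<.07)&(J[:,1]>-.1)); rep('blade',ch&(abs(J[:,2]-.052)<.003)&(J[:,1]>.02)&(J[:,1]<.09))
rep('pinhead',(abs(J[:,0]+.07)<.006)&(abs(J[:,1]-.05)<.006)&(J[:,2]>.066))
```

```text
t 20.05 tcp jig [-0.0544  0.0326] 0.1681 shift mm [-15.6 -17.4 -11.9] turn 0.0007 F jig [ 0.08 -0.6 ] -0.65
tile 7720 y [-0.0532  0.0453] z 0.0336
blade 1044 y [0.0466 0.0586] z 0.0524
pinhead 211 y [0.0443 0.0559] z 0.0805
```

View pics/w9.png

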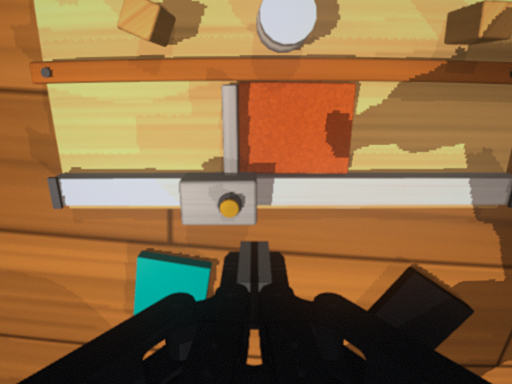

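The view shows the tile flush against the blade with the edge at x≈240. The pin head is at 80.5 mm and the hand is clear.

```bash
python3 -c "
from h import *
print(bot.finish_job())"
```

```text
the job is handed in; nothing more can be done
None
```

I handed the job in at about 20 s of the 58 s. The last wrist picture showed the stop seated (pin head at 80.5 mm), the tile within about 1 mm of the blade and the hand clear, but the hand-in returned no verdict.

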